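# Restock the spice tray and pack away the shopping

### The job

Fill every empty pocket of the wooden tray with one of the spare spice jars, standing upright on the pocket's floor. Put the other groceries lying about between the tray and the basket (round tin, flat tin, tea carton and measuring scoop, those that are there), and any spare jar left over, into the pantry basket, so that nothing of them is left on the counter. Leave the jars already in the tray and the other kitchen things where they are.

Things in the scene. Friction and masses are not known exactly. Their poses are not given: they have to be found in the camera images.
- tray: Fixed wooden tray block, 250 mm along its x, 170 mm along its y, 32 mm high, with six square pockets 60 x 60 mm, 24 mm deep (pocket floors 8 mm above the counter), 3 along x by 2 along y at 80 mm pitch. Origin at the centre of its underside, z up. It is to the left or to the right of the robot, the basket on the other side, both slightly turned.
- tray_hole0 (a point): Centre of the mouth of tray pocket 0, level with the tray's top (32 mm up), at (-80, -40) mm in the tray's frame; axes as the tray's.
- tray_hole1 (a point): Centre of the mouth of tray pocket 1, level with the tray's top (32 mm up), at (-80, 40) mm in the tray's frame; axes as the tray's.
- tray_hole2 (a point): Centre of the mouth of tray pocket 2, level with the tray's top (32 mm up), at (0, -40) mm in the tray's frame; axes as the tray's.
- tray_hole3 (a point): Centre of the mouth of tray pocket 3, level with the tray's top (32 mm up), at (0, 40) mm in the tray's frame; axes as the tray's.
- tray_hole4 (a point): Centre of the mouth of tray pocket 4, level with the tray's top (32 mm up), at (80, -40) mm in the tray's frame; axes as the tray's.
- tray_hole5 (a point): Centre of the mouth of tray pocket 5, level with the tray's top (32 mm up), at (80, 40) mm in the tray's frame; axes as the tray's.
- set_jar0: A jar that stands in tray pocket 0 from the start, the same kind of jar as the spares (46 mm diameter, 72 mm tall, glass with a flat wooden lid as wide as the body); not present in some starts, and then pocket 0 is empty. Three or four of the six are present. Origin at the centre of its underside, z up through the lid. To be left where it is.
- set_jar1: A jar that stands in tray pocket 1 from the start, the same kind of jar as the spares (46 mm diameter, 72 mm tall, glass with a flat wooden lid as wide as the body); not present in some starts, and then pocket 1 is empty. Three or four of the six are present. Origin at the centre of its underside, z up through the lid. To be left where it is.
- set_jar2: A jar that stands in tray pocket 2 from the start, the same kind of jar as the spares (46 mm diameter, 72 mm tall, glass with a flat wooden lid as wide as the body); not present in some starts, and then pocket 2 is empty. Three or four of the six are present. Origin at the centre of its underside, z up through the lid. To be left where it is.
- set_jar3: A jar that stands in tray pocket 3 from the start, the same kind of jar as the spares (46 mm diameter, 72 mm tall, glass with a flat wooden lid as wide as the body); not present in some starts, and then pocket 3 is empty. Three or four of the six are present. Origin at the centre of its underside, z up through the lid. To be left where it is.
- set_jar4: A jar that stands in tray pocket 4 from the start, the same kind of jar as the spares (46 mm diameter, 72 mm tall, glass with a flat wooden lid as wide as the body); not present in some starts, and then pocket 4 is empty. Three or four of the six are present. Origin at the centre of its underside, z up through the lid. To be left where it is.
- set_jar5: A jar that stands in tray pocket 5 from the start, the same kind of jar as the spares (46 mm diameter, 72 mm tall, glass with a flat wooden lid as wide as the body); not present in some starts, and then pocket 5 is empty. Three or four of the six are present. Origin at the centre of its underside, z up through the lid. To be left where it is.
- basket: Fixed open wicker-coloured pantry basket, rigid and rectangular: outside 302 mm along its x, 222 mm along its y, 65 mm high; walls and floor 6 mm thick. Origin at the centre of its underside, z up. Empty at the start.
- spare0: A spare spice jar standing on the counter (always three of them): a closed glass cylinder 46 mm in diameter, 72 mm tall, with a flat wooden lid as wide as the body, about 0.14 kg. Origin at the centre of its underside, z up.
- spare1: A spare spice jar standing on the counter (always three of them): a closed glass cylinder 46 mm in diameter, 72 mm tall, with a flat wooden lid as wide as the body, about 0.14 kg. Origin at the centre of its underside, z up.
- spare2: A spare spice jar standing on the counter (always three of them): a closed glass cylinder 46 mm in diameter, 72 mm tall, with a flat wooden lid as wide as the body, about 0.14 kg. Origin at the centre of its underside, z up.
- round_tin: Round steel tin standing on the counter, 64 mm diameter, 40 mm high, about 0.18 kg, origin at the centre of its underside. May be absent.
- flat_tin: Flat rectangular fish tin, 90 mm along its x, 56 mm along its y, 26 mm high, about 0.13 kg, origin at the centre of its underside. May be absent.
- carton: Cardboard tea carton, a closed box 85 mm along its x, 46 mm along its y, 55 mm high, about 0.08 kg, origin at the centre of its underside. May be absent.
- scoop: Steel measuring scoop standing on its cup: open cup 40 mm outside diameter, 24 mm high, 3 mm walls, with a flat handle 12 mm wide that runs along the scoop's +x from the cup to 75 mm from the cup's axis, its top 23 mm up; 0.05 kg. Origin at the centre of the cup's underside. May be absent.
- ramekin: Bystander among the groceries: small white open ramekin dish, 70 mm across the rim, 42 mm high, origin at the centre of its underside. Stays where it is.
- grinder: Bystander among the groceries: small dark wooden spice grinder with a waist and a pointed top, 44 mm diameter, 70 mm tall, origin at the centre of its underside. Stays where it is.
Not all that is in view belongs to the job. What is shaped like the spare2 but purple or red is not meant.

How it is judged (in metres and radians):
At the end, for the whole second after the job is handed in: Every pocket holds an upright jar (0.15 rad) within 18 mm of its centre, at most 5 mm off its floor. Every other spare jar and every tin, carton and scoop present is in the basket: origin between the inner walls, under 60 mm above the counter. All at rest (((horizontal distance between set_jar0 and tray_hole0 below 0.018 m and z of set_jar0 in the frame of tray below 0.013 m and angle between set_jar0's own z axis and vertical below 0.15 rad) or (horizontal distance between spare0 and tray_hole0 below 0.018 m and z of spare0 in the frame of tray below 0.013 m and angle between spare0's own z axis and vertical below 0.15 rad) or (horizontal distance between spare1 and tray_hole0 below 0.018 m and z of spare1 in the frame of tray below 0.013 m and angle between spare1's own z axis and vertical below 0.15 rad) or (horizontal distance between spare2 and tray_hole0 below 0.018 m and z of spare2 in the frame of tray below 0.013 m and angle between spare2's own z axis and vertical below 0.15 rad)) and ((horizontal distance between set_jar1 and tray_hole1 below 0.018 m and z of set_jar1 in the frame of tray below 0.013 m and angle between set_jar1's own z axis and vertical below 0.15 rad) or (horizontal distance between spare0 and tray_hole1 below 0.018 m and z of spare0 in the frame of tray below 0.013 m and angle between spare0's own z axis and vertical below 0.15 rad) or (horizontal distance between spare1 and tray_hole1 below 0.018 m and z of spare1 in the frame of tray below 0.013 m and angle between spare1's own z axis and vertical below 0.15 rad) or (horizontal distance between spare2 and tray_hole1 below 0.018 m and z of spare2 in the frame of tray below 0.013 m and angle between spare2's own z axis and vertical below 0.15 rad)) and ((horizontal distance between set_jar2 and tray_hole2 below 0.018 m and z of set_jar2 in the frame of tray below 0.013 m and angle between set_jar2's own z axis and vertical below 0.15 rad) or (horizontal distance between spare0 and tray_hole2 below 0.018 m and z of spare0 in the frame of tray below 0.013 m and angle between spare0's own z axis and vertical below 0.15 rad) or (horizontal distance between spare1 and tray_hole2 below 0.018 m and z of spare1 in the frame of tray below 0.013 m and angle between spare1's own z axis and vertical below 0.15 rad) or (horizontal distance between spare2 and tray_hole2 below 0.018 m and z of spare2 in the frame of tray below 0.013 m and angle between spare2's own z axis and vertical below 0.15 rad)) and ((horizontal distance between set_jar3 and tray_hole3 below 0.018 m and z of set_jar3 in the frame of tray below 0.013 m and angle between set_jar3's own z axis and vertical below 0.15 rad) or (horizontal distance between spare0 and tray_hole3 below 0.018 m and z of spare0 in the frame of tray below 0.013 m and angle between spare0's own z axis and vertical below 0.15 rad) or (horizontal distance between spare1 and tray_hole3 below 0.018 m and z of spare1 in the frame of tray below 0.013 m and angle between spare1's own z axis and vertical below 0.15 rad) or (horizontal distance between spare2 and tray_hole3 below 0.018 m and z of spare2 in the frame of tray below 0.013 m and angle between spare2's own z axis and vertical below 0.15 rad)) and ((horizontal distance between set_jar4 and tray_hole4 below 0.018 m and z of set_jar4 in the frame of tray below 0.013 m and angle between set_jar4's own z axis and vertical below 0.15 rad) or (horizontal distance between spare0 and tray_hole4 below 0.018 m and z of spare0 in the frame of tray below 0.013 m and angle between spare0's own z axis and vertical below 0.15 rad) or (horizontal distance between spare1 and tray_hole4 below 0.018 m and z of spare1 in the frame of tray below 0.013 m and angle between spare1's own z axis and vertical below 0.15 rad) or (horizontal distance between spare2 and tray_hole4 below 0.018 m and z of spare2 in the frame of tray below 0.013 m and angle between spare2's own z axis and vertical below 0.15 rad)) and ((horizontal distance between set_jar5 and tray_hole5 below 0.018 m and z of set_jar5 in the frame of tray below 0.013 m and angle between set_jar5's own z axis and vertical below 0.15 rad) or (horizontal distance between spare0 and tray_hole5 below 0.018 m and z of spare0 in the frame of tray below 0.013 m and angle between spare0's own z axis and vertical below 0.15 rad) or (horizontal distance between spare1 and tray_hole5 below 0.018 m and z of spare1 in the frame of tray below 0.013 m and angle between spare1's own z axis and vertical below 0.15 rad) or (horizontal distance between spare2 and tray_hole5 below 0.018 m and z of spare2 in the frame of tray below 0.013 m and angle between spare2's own z axis and vertical below 0.15 rad)) and ((horizontal distance between spare0 and tray below 0.12 m and z of spare0 in the frame of tray between 0.004 and 0.013 m) or (x of spare0 in the frame of basket between -0.145 and 0.145 m and y of spare0 in the frame of basket between -0.105 and 0.105 m and z of spare0 in the frame of basket below 0.06 m)) and ((horizontal distance between spare1 and tray below 0.12 m and z of spare1 in the frame of tray between 0.004 and 0.013 m) or (x of spare1 in the frame of basket between -0.145 and 0.145 m and y of spare1 in the frame of basket between -0.105 and 0.105 m and z of spare1 in the frame of basket below 0.06 m)) and ((horizontal distance between spare2 and tray below 0.12 m and z of spare2 in the frame of tray between 0.004 and 0.013 m) or (x of spare2 in the frame of basket between -0.145 and 0.145 m and y of spare2 in the frame of basket between -0.105 and 0.105 m and z of spare2 in the frame of basket below 0.06 m)) and x of round_tin in the frame of basket between -0.145 and 0.145 m and y of round_tin in the frame of basket between -0.105 and 0.105 m and z of each of round_tin, flat_tin, carton, scoop in the frame of basket below 0.06 m and x of flat_tin in the frame of basket between -0.145 and 0.145 m and y of flat_tin in the frame of basket between -0.105 and 0.105 m and x of carton in the frame of basket between -0.145 and 0.145 m and y of carton in the frame of basket between -0.105 and 0.105 m and x of scoop in the frame of basket between -0.145 and 0.145 m and y of scoop in the frame of basket between -0.105 and 0.105 m and linear speed of each of spare0, spare1, spare2, round_tin, flat_tin, carton, scoop below 0.03 m/s); the robot touches nothing.
It fails at once if a jar that was already in the tray is moved by more than 30 mm (distance of any of set_jar0, set_jar1, set_jar2, set_jar3, set_jar4, set_jar5 from where it was at the start of the episode above 0.03 m).
It fails at once if a bystander (ramekin or grinder) is moved by more than 50 mm (distance of any of ramekin, grinder from where it was at the start of the episode above 0.05 m).
Of set_jar0, set_jar1, set_jar2, set_jar3, set_jar4, set_jar5 only 3 to 4 are there at a start; the rules pass over those that are not, and their reading is None.
Of round_tin, flat_tin, carton, scoop only 3 to 4 are there at a start; the rules pass over those that are not, and their reading is None.
At some moment in a run one of round_tin, flat_tin, carton may be knocked a few centimetres aside while the robot is not near it.
It also fails if it takes over 208 s, if anything falls off the work surface, if the arm or the gripper's body presses on something with over 40 N, if the wrist force passes 120 N, or if a joint passes its speed limit or range.

### The arm

A 7-joint arm with a two-finger parallel gripper is mounted at the origin on the work surface. World frame = base frame: x ahead of the robot, y to its left, z up, the work surface at z = 0. Lengths are in mm, angles in rad, forces in N, time in s.
With the tool pointing down it reaches from about 425 to 975 mm from the base axis. Payload 16.7 kg.
Tool frame: the origin (TCP) lies between the finger pads; the fingertips stand 25 mm ahead of it and the grasp point (between the pads) lies 6 mm ahead of it; z points along the fingers, y is the direction in which the jaws open and shut (so a half turn about z gives the same grasp; the last joint's range is limited). The gripper opens to 85 mm and grips with 20 to 120 N. Pads are 22 mm wide; open, the fingers measure 114 mm over their backs; the gripper's body (76 mm by 85 mm) begins 54 mm behind the grasp point. The pads swing forward as they close: fully open they stand 13 mm farther back than shut.
Start: joints at [1.091, 0.426, 0.074, 1.606, -0.034, 1.111, -0.067], TCP at [219.208, -638.376, 222.402] pointing down, gripper open.
Joint ranges: [-2.85, 2.85], [-0.5, 2.14], [-1.23, 1.37], [0.21, 2.46], [-1.02, 4.16], [0.16, 2.05], [-2.73, 2.73]. Speed limits (rad/s): [1.89, 1.89, 2.39, 2.39, 3.01, 3.01, 3.01].

### API

Orientations are given as [roll, pitch, yaw] about the fixed x, y, z axes, in that order (R = Rz(yaw) Ry(pitch) Rx(roll)).
In Python, from bench import status, optics, job gives the robot as it stands. The module is installed in compiled form; this text tells all that it offers.
- The arm moves only by the shell command python3 -m handwheel 'ROWS' [OPENING] [FORCE]. ROWS is JSON, a list that holds one entry, the list of rows, each a list of 6 numbers: the shift along the tool's x, y, z in m, then the turn, a rotation vector about the tool's x, y, z in degrees. A call has 1 to 20 rows; each row shifts and turns the commanded pose from where the row before left it, along the tool's axes as they then stand; what a row does not reach is not made up. A row lasts 1/8 s, in which the tool goes at most 62.5 mm and 10.7 degrees, less where a joint would pass 70% of its speed; a pose out of reach is approached as far as the arm can. A call is refused whole if a number of a shift passes 0.0625 or a number of a turn 10.7, either way. A call with a gripper value outside its range is refused whole. OPENING is the finger opening in m, from 0 to 0.0854, set as the call begins (- or left out, the last holds). The fingers move at their own pace and stop on an object; FORCE is the grip in N (left out, the last holds). Time passes only in rows, so rows that do not move let the fingers close. It gives the time, the measured TCP pose, the force and the opening at its end, in the units of the state.
- status.get_state(): the state, without advancing time (a new reading comes with each control period).
- optics.grab_frame(name): name is "side" or "top"; returns a dict with "pixels" (420x560x3 uint8, blue, green, red), "intrinsics" (3x3 intrinsics, pixels), "camera_from_world" (4x4, takes a point from world to camera coordinates). Camera axes: x right, y up, looking along -z (the intrinsics and any distortion apply to the point x, -y, -z); pixel columns grow to the right and rows downward; lengths in mm; the calibration is good to about 2 mm. A picture is of the moment at which its call begins. There is no depth.
- job.sign_off(): hands the job in, once; it reports no verdict.
The state is a dict: "clock": time; "q": joint angles; "qvel": joint speeds; "joint_efforts": joint torques, N m; "position": TCP position; "ee_rot": TCP orientation; "contact_force": force on the tool from outside, world axes, zero at the start; "torque": the same for the moment, N m; "opening": finger opening in mm.
Only numpy, scipy, OpenCV 4.12 (cv2) and the standard library are available. Lean on these libraries where they do the work, as an engineer would, in place of code of your own. Each camera call takes 0.05 s, during which the arm holds its last target. There are 200 camera calls.

## Working session

There is one attempt and no reset: what is moved stays moved. The work goes in short steps, Python scripts to look and compute and a shell command to move; the robot and the scene stay as the last step left them, time stands still between calls to the robot, and variables do not carry over. Pictures are saved under pics/ and viewed, about 12 in all and at most 16, crops included, and the job is handed in when it is done.

```bash
mkdir -p pics
cat > h.py <<'E'
import numpy as np, cv2
from bench import status, optics, job
def grab(cam, name=None):
    f=optics.grab_frame(cam); im=np.ascontiguousarray(f["pixels"])
    if name: cv2.imwrite(f"pics/{name}.png",im)
    return im,np.array(f["intrinsics"]),np.array(f["camera_from_world"])
def w2p(P,K,T):
    P=np.atleast_2d(np.array(P,float)); c=(T@np.c_[P,np.ones(len(P))].T).T[:,:3]
    c=c*[1,-1,-1]; u=(K@c.T).T; return u[:,:2]/u[:,2:]
def p2w(uv,z,K,T):
    uv=np.atleast_2d(np.array(uv,float)); d=(np.linalg.inv(K)@np.c_[uv,np.ones(len(uv))].T).T*[1,-1,-1]
    R=T[:3,:3]; o=-R.T@T[:3,3]; d=d@R; z=np.broadcast_to(z,len(uv))
    return o+d*((z-o[2])/d[:,2])[:,None]
E
python3 - <<'E'
from h import *
a=grab("top","top0"); b=grab("side","side0")
for x in (a,b): print(x[1],x[2], -x[2][:3,:3].T@x[2][:3,3])
print(status.get_state())
E
```

```text
[[488.89964776   0.         276.62850856]
 [  0.         488.89964776 212.70884239]
 [  0.           0.           1.        ]] [[ 2.20453710e-02 -9.99686437e-01  1.18755556e-02 -3.84204140e+01]
 [ 9.95662038e-01  2.30275288e-02  9.01489774e-02 -5.03542536e+02]
 [-9.03941747e-02  9.83667228e-03  9.95857486e-01 -1.08817912e+03]
 [ 0.00000000e+00  0.00000000e+00  0.00000000e+00  1.00000000e+00]] [ 403.84012626  -16.10896517 1129.52143386]
[[468.51785712   0.         279.07939568]
 [  0.         468.51785712 199.7750935 ]
 [  0.           0.           1.        ]] [[-7.52055199e-01 -6.59076270e-01  5.60785504e-03  3.65029899e+02]
 [ 4.98829902e-01 -5.63599820e-01  6.58425373e-01 -2.99958059e+02]
 [-4.30791953e-01  4.97969590e-01  7.52625126e-01 -1.04886705e+03]
 [ 0.00000000e+00  0.00000000e+00  0.00000000e+00  1.00000000e+00]] [-27.6928003  593.8301297  984.85665438]
{'clock': 0.1, 'q': array([ 1.09047057,  0.42667583,  0.0738717 ,  1.60659997, -0.03411776,
        1.1107825 , -0.06709273]), 'qvel': array([ 0.00119515, -0.00060023, -0.00071496, -0.00148207, -0.00051426,
       -0.00134255, -0.00051723]), 'joint_efforts': array([ 9.08572722e-03, -9.51531100e+01,  3.77218187e+00, -4.64403605e+01,
        1.97290094e-02,  6.60463367e-03, -4.59664102e-05]), 'position': array([ 219.09021815, -638.02593565,  221.7517936 ]), 'ee_rot': array([-3.14038947e+00,  7.77402848e-05,  3.30774779e-01]), 'contact_force': array([ 0.24155473, -0.01781067,  0.3636531 ]), 'torque': array([-0.01511505,  0.01499108, -0.0345796 ]), 'opening': 85.59448346839856}
```

View pics/top0.png

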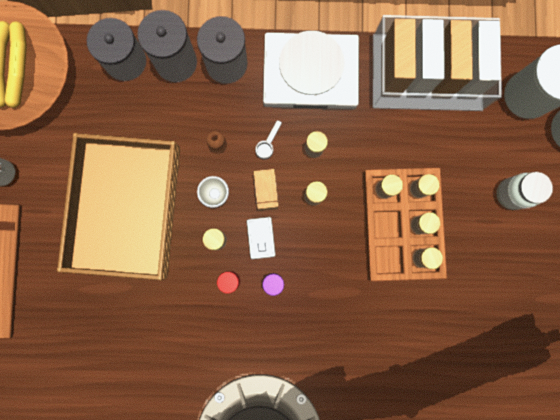

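View pics/side0.png

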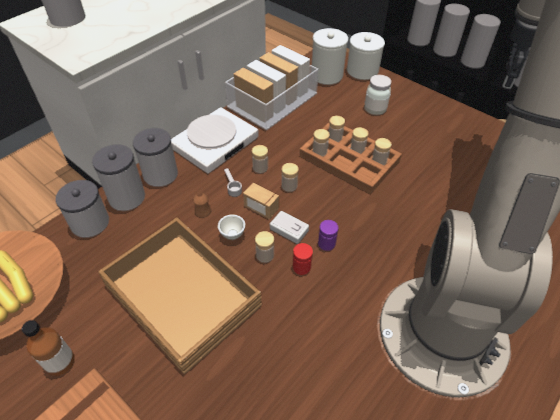

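The top view shows the basket on the left at (118,207) and the tray on the right at (405,224). The tray holds jars at (391,185), (428,184), (429,222) and (431,258), and its empty pockets are at (385,224) and (387,258).
- **Spare jars:** the yellow wooden lids at (317,142), (316,192) and (213,239) fit the description. The red jar (228,282) and purple jar (273,285) are decoys.
- **Groceries:** scoop (264,150), carton (265,188), flat tin (261,238). There is no round tin.
- **Bystanders:** grinder (215,141) and ramekin (213,192).

I'll confirm this in one enlarged crop.

Run:
```python
from h import *
im,K,T=grab("top")
cv2.imwrite("pics/crop1.png",cv2.resize(im[120:300,190:450],None,fx=3,fy=3,interpolation=cv2.INTER_CUBIC))
hsv=cv2.cvtColor(im,cv2.COLOR_BGR2HSV)
m=cv2.inRange(hsv,(22,60,140),(35,255,255)); 
n,l,s,c=cv2.connectedComponentsWithStats(m)
for i in range(1,n):
    if 150<s[i,4]<700: print("lid",s[i],c[i].round(1),p2w(c[i],72,K,T)[0].round(1))
```

```text
lid [307 132  21  20 330] [316.5 141.5] [ 659.4 -110.9   72. ]
lid [381 175  22  20 333] [391.6 184.6] [ 567.5 -276.9   72. ]
lid [418 174  21  21 336] [428.4 184.3] [ 569.9 -357.8   72. ]
lid [306 182  21  20 332] [316.3 191.5] [ 548.2 -112.    72. ]
lid [419 213  21  21 343] [429.  222.5] [ 486.  -358.6   72. ]
lid [203 229  21  21 344] [213.1 238.6] [440.5 109.2  72. ]
lid [422 248  21  21 343] [431.7 258. ] [ 409.4 -363.9   72. ]
```

View pics/crop1.png

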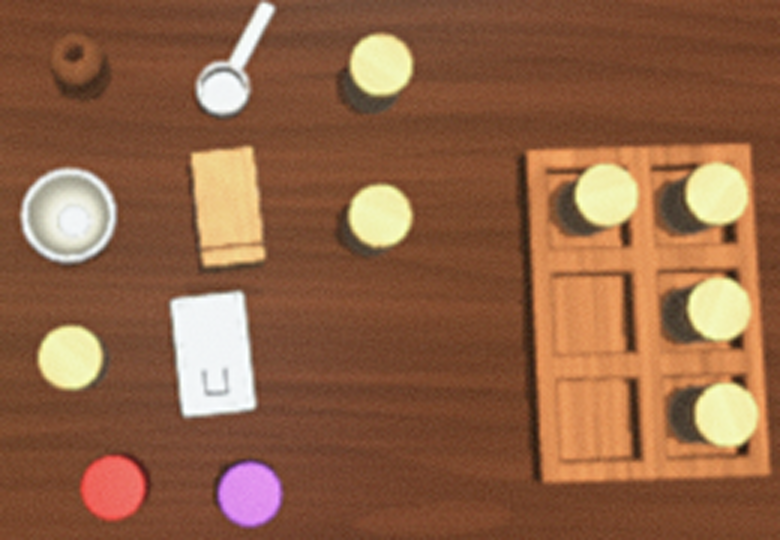

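The crop confirms it. The three yellow-lidded jars are the spares, at crop (381,65), (380,216) and (71,357); the red and purple jars at the bottom are decoys. The two empty pockets are at about crop (591,313) and (598,419).

```bash
python3 - <<'E'
from h import *
im,K,T=grab("top")
def cr(L): return (np.array(L,float)+.5)/3-.5+[190,120]
def rect(name,uv,z):
    P=p2w(uv,z,K,T)[:,:2]; c=P.mean(0)
    l=P[3]-P[0]+P[2]-P[1]; w=P[1]-P[0]+P[2]-P[3]
    print(name,c.round(1),"vert edge",np.linalg.norm(l/2).round(),"yaw",np.degrees(np.arctan2(-l[1],-l[0])).round(1),"hor",np.linalg.norm(w/2).round()); return P
rect("carton",cr([(191,152),(252,147),(265,262),(204,268)]),55)
rect("tin",cr([(171,298),(243,291),(256,408),(183,416)]),26)
P=rect("tray",cr([(527,151),(752,144),(770,473),(543,482)]),32)
print("pockets",p2w(cr([(591,313),(598,419)]),8,K,T).round(1))
rect("basket",np.array([(75,136),(176,142),(163,277),(59,271)]),65)
print("scoop cup,end",p2w(cr([(223,88),(268,5)]),24,K,T).round(1))
print("grinder,ramekin",p2w(cr([(77,55),(69,216)]),[65,42],K,T).round(1), "red,purple",p2w(cr([(114,487),(249,493)]),72,K,T).round(1))
E
python3 -m handwheel '[[[0,0,0,0,0,9],[0,0,0,0,0,9.9],[-0.04,-0.06,0,0,0,0],[0.0625,-0.06,0,0,0,0],[0.0625,-0.06,0,0,0,0],[0.06,-0.06,0,0,0,0],[0.06,-0.06,0,0,0,0],[0.06,-0.06,0,0,0,0],[0.06,-0.06,0,0,0,0]]]' 0.07
```

```text
carton [554.3  -1.2] vert edge 87.0 yaw 7.7 hor 45.0
tin [447.4   7.6] vert edge 89.0 yaw 7.5 hor 55.0
tray [ 486.3 -318.7] vert edge 249.0 yaw 2.9 hor 171.0
pockets [[ 485.4 -281.3    8. ]
 [ 404.4 -286.8    8. ]]
basket [507.9 318.8] vert edge 297.0 yaw -3.2 hor 223.0
scoop cup,end [[650.4   5.2  24. ]
 [716.2 -27.8  24. ]]
grinder,ramekin [[663.4 112.7  65. ]
 [546.5 117.4  42. ]] red,purple [[348.4  75.   72. ]
 [346.2 -21.4  72. ]]
clock: 1.32
position: [452.4, -321.2, 222.6]
ee_rot: [3.141, -0.0, 0.001]
contact_force: [1.4, -1.7, 0.2]
opening: 70.0
```

```bash
python3 -m handwheel '[[[0,0,0,0,0,0]]]'
```

```text
clock: 1.45
position: [454.7, -318.5, 222.3]
ee_rot: [-3.14, -0.001, 0.008]
contact_force: [-0.0, 0.0, 0.7]
opening: 69.9
```

```bash
python3 -m handwheel '[[[0.0235,-0.0515,0,0,0,0],[0.0235,-0.0515,0.01,0,0,0],[0.0235,-0.0515,0.02,0,0,0],[0.0235,-0.0515,0.03,0,0,0],[0,0,0,0,0,0],[0,0,0,0,0,0]]]'; python3 -c "
from h import *
im,K,T=grab('top'); s=status.get_state(); print(s['position'],s['ee_rot'])
im2,K2,T2=grab('side')
cv2.imwrite('pics/b1.png',np.hstack([cv2.resize(im[110:260,210:410],None,fx=2,fy=2),cv2.resize(im2[110:260,180:380],None,fx=2,fy=2)]))"
```

```text
clock: 2.2
position: [544.2, -118.8, 163.1]
ee_rot: [3.141, 0.001, 0.0]
contact_force: [0.7, -1.5, -0.3]
opening: 69.9
[ 544.19187039 -119.4272381   163.43286068] [ 3.14105834e+00 -7.97284974e-05 -7.05642699e-04]
```

View pics/b1.png

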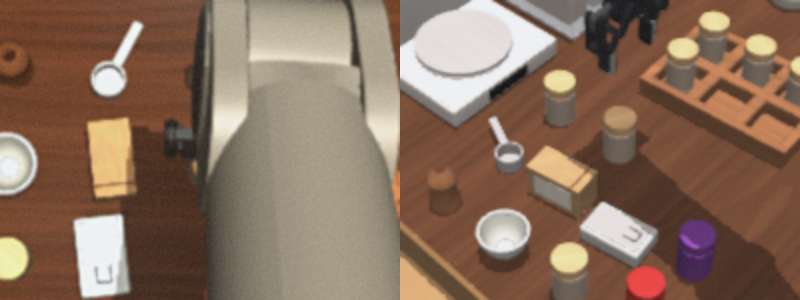

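The top half shows the arm hiding jar B. The side half shows the gripper at full-image pixel (292,125), up and behind jar B, whose lid is at (290,168). I'll check that against the projections.

Run:
```python
from h import *
im,K,T=grab('side')
print(w2p([[544,-119,138],[544,-154,138],[544,-84,138],[548.2,-112,72],[659.4,-110.9,72],[440.5,109.2,72],[569.9,-357.8,72]],K,T).round(1))
```

```text
[[292.4 150.9]
 [300.8 144.2]
 [283.7 157.7]
 [288.9 169.2]
 [258.9 151. ]
 [263.4 238.9]
 [336.1 122.7]]
```

```bash
python3 -m handwheel '[[[0.004,-0.007,0.02,0,0,0],[0,0,0.033,0,0,0],[0,0,0,0,0,0],[0,0,0,0,0,0]]]'; python3 -c "
from h import *
im,K,T=grab('side'); s=status.get_state(); p=s['position'];print(p,s['ee_rot'])
for q in ([0,0,-25],[0,35,-25],[0,-35,-25]):
    u=w2p(p+q,K,T)[0]; cv2.circle(im,tuple(int(round(v)) for v in u),1,(0,255,0),-1)
cv2.imwrite('pics/b2.png',cv2.resize(im[90:210,220:360],None,fx=5,fy=5,interpolation=cv2.INTER_CUBIC))"
```

```text
clock: 2.85
position: [548.8, -111.7, 111.4]
ee_rot: [3.141, -0.001, -0.0]
contact_force: [-1.3, -0.3, -0.1]
opening: 69.9
[ 549.11195507 -111.61950018  111.61810244] [ 3.14129257e+00 -1.72813345e-03  2.48981183e-05]
```

View pics/b2.png

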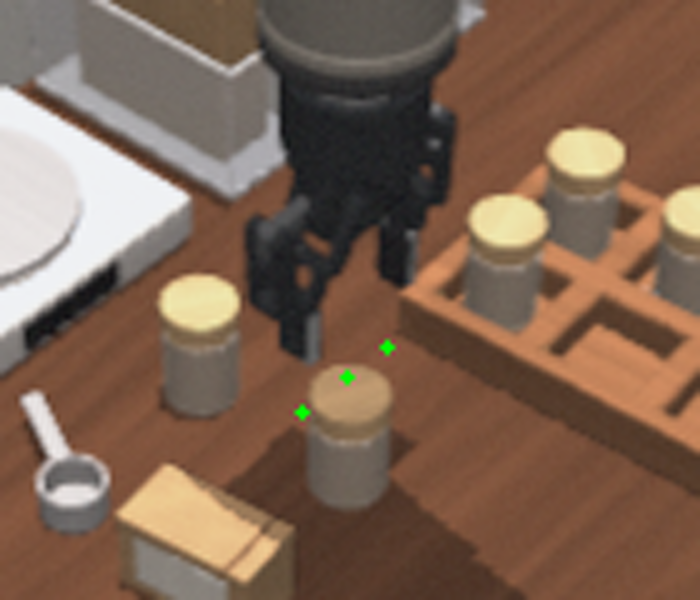

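The fingertips show at crop (300,355) and (395,285), above the predicted green dots. The tips are therefore either higher than predicted or offset away from the camera. I'll check in the top view before descending.

```bash
python3 -c "
from h import *
im,K,T=grab('top'); s=status.get_state(); p=s['position']
for q,c in (([0,35,-14],(0,255,0)),([0,57,20],(255,255,0)),([11,45,-5],(0,0,255)),([-11,45,-5],(0,0,255))):
    u=w2p(p+q,K,T)[0]; print(u); cv2.circle(im,tuple(int(round(v)) for v in u),0,c,-1)
cv2.imwrite('pics/b3.png',cv2.resize(im[140:240,240:360],None,fx=6,fy=6,interpolation=cv2.INTER_CUBIC))
im,K,T=grab('side')
print(w2p(p+[[0,0,-25],[0,0,-14],[0,0,16]],K,T))"
```

```text
[300.70107335 189.1096529 ]
[291.03681045 186.57777017]
[296.32435511 183.25058104]
[296.13241814 193.57776982]
[[288.62016231 165.32119778]
 [288.70528268 162.41892205]
 [288.94318345 154.30742577]]
```

View pics/b3.png

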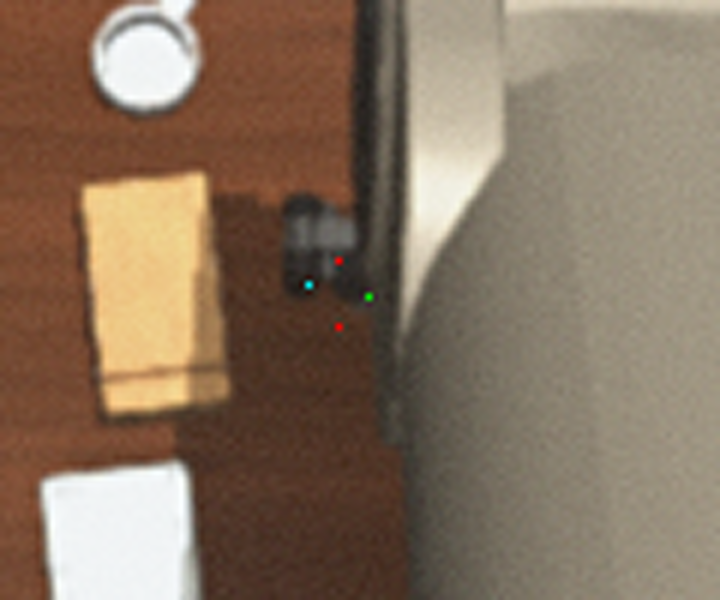

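```bash
python3 -m handwheel '[[[0,0,0.012,0,0,0],[0,0,0.013,0,0,0],[0,0,0.013,0,0,0],[0,0,0,0,0,0],[0,0,0,0,0,0]]]' 0.078; python3 -c "
from h import *
im,K,T=grab('side'); s=status.get_state(); p=s['position'];print(p,s['contact_force'])
for q in ([0,0,-14],[0,39,-14],[0,-39,-14]):
    u=w2p(p+q,K,T)[0]; cv2.circle(im,tuple(int(round(v)) for v in u),0,(0,255,0),-1)
im=cv2.convertScaleAbs(im,alpha=1.6,beta=20)
t,_,_=grab('top'); t=cv2.convertScaleAbs(t,alpha=1.8,beta=30)
cv2.imwrite('pics/b4.png',np.hstack([cv2.resize(im[120:210,240:330],(400,400),interpolation=cv2.INTER_CUBIC),cv2.resize(t[150:220,270:340],(400,400),interpolation=cv2.INTER_CUBIC)]))"
```

```text
clock: 3.62
position: [548.5, -110.9, 72.1]
ee_rot: [-3.141, 0.0, 0.001]
contact_force: [0.7, -0.1, 0.4]
opening: 77.9
[ 548.67812618 -110.97944632   72.37866662] [-0.03245132 -0.43366321  0.54168999]
```

View pics/b4.png

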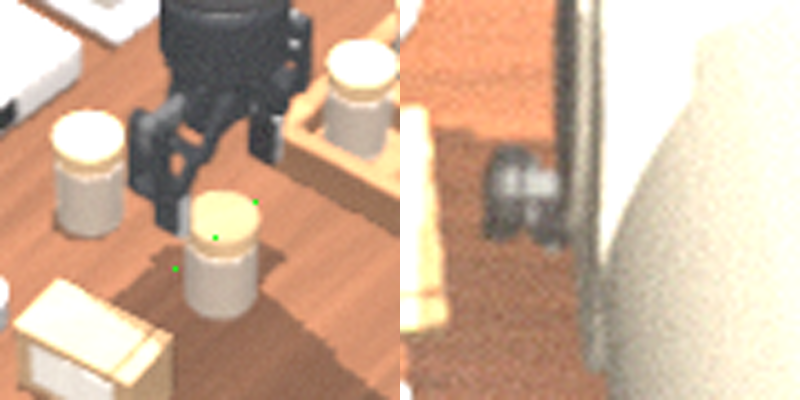

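The left half shows the left tip at (175,230), beside the lid, and the right tip at (268,160). The tips look higher than predicted by roughly 30 mm. Sideways alignment matches. I'll go down in small steps, watching the force.

```bash
python3 -m handwheel '[[[0,0,0.008,0,0,0],[0,0,0.008,0,0,0],[0,0,0.008,0,0,0],[0,0,0,0,0,0],[0,0,0,0,0,0]]]'; python3 -c "
from h import *
im,K,T=grab('side'); s=status.get_state(); p=s['position'];print(p,s['contact_force'])
for q in ([0,0,-14],[0,39,-14],[0,-39,-14]):
    u=w2p(p+q,K,T)[0]; cv2.circle(im,tuple(int(round(v)) for v in u),0,(0,255,0),-1)
im=cv2.convertScaleAbs(im,alpha=1.6,beta=20)
t,_,_=grab('top'); t=cv2.convertScaleAbs(t,alpha=1.8,beta=30)
cv2.imwrite('pics/b5.png',np.hstack([cv2.resize(im[120:210,240:330],(400,400),interpolation=cv2.INTER_CUBIC),cv2.resize(t[150:220,270:340],(400,400),interpolation=cv2.INTER_CUBIC)]))"
```

```text
clock: 4.35
position: [548.5, -111.0, 48.2]
ee_rot: [-3.142, 0.0, 0.001]
contact_force: [-0.3, 0.6, -1.1]
opening: 77.8
[ 548.60257363 -111.01546762   48.32224468] [ 0.54620794 -0.61932336 -0.93355826]
```

View pics/b5.png

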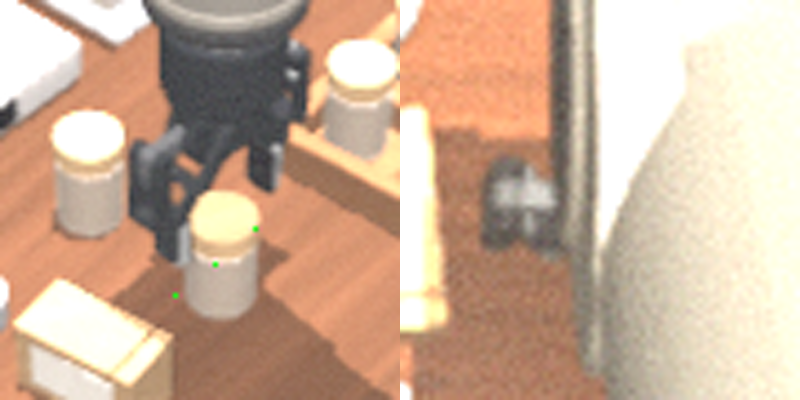

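The tips are now beside the lid with no contact force. I'll close gently, lift a little, and check numerically whether the jar comes along.

```bash
cat >> h.py <<'E'
def lids(cam):
    im,K,T=grab(cam); hsv=cv2.cvtColor(im,cv2.COLOR_BGR2HSV)
    m=cv2.inRange(hsv,(16,60,70),(35,255,255))
    n,l,s,c=cv2.connectedComponentsWithStats(m)
    return [(c[i].round(1).tolist(),int(s[i,4])) for i in range(1,n) if 80<s[i,4]<500 and c[i,0]>150]
E
python3 -c "
from h import *
print(lids('side'))"
python3 -m handwheel '[[[0,0,-0.003,0,0,0],[0,0,-0.003,0,0,0],[0,0,0,0,0,0],[0,0,0,0,0,0],[0,0,0,0,0,0],[0,0,0,0,0,0]]]' 0.03 30
python3 -c "
from h import *
print(lids('side'))"
python3 -m handwheel '[[[0,0,-0.01,0,0,0],[0,0,-0.02,0,0,0],[0,0,-0.02,0,0,0],[0,0,0,0,0,0],[0,0,0,0,0,0]]]' 
python3 -c "
from h import *
print(lids('side'))"
```

```text
[([250.4, 77.3], 275), ([336.9, 121.5], 157), ([359.8, 133.5], 166), ([321.0, 135.1], 178), ([382.5, 144.4], 186), ([259.5, 151.3], 183), ([289.4, 170.1], 150), ([257.8, 193.0], 303), ([264.1, 239.7], 279)]
clock: 5.25
position: [548.7, -111.1, 54.3]
ee_rot: [3.142, -0.0, 0.001]
contact_force: [-0.0, 0.0, 4.7]
opening: 44.0
[([251.1, 77.8], 299), ([336.6, 121.6], 160), ([359.8, 133.5], 168), ([321.1, 135.1], 176), ([382.6, 144.3], 181), ([259.4, 151.4], 186), ([291.1, 170.2], 108), ([257.7, 193.2], 310), ([264.0, 239.7], 282)]
clock: 5.92
position: [548.1, -111.0, 103.7]
ee_rot: [-3.141, 0.001, 0.001]
contact_force: [-0.3, 0.0, -2.2]
opening: 44.4
[([251.9, 78.1], 326), ([336.8, 121.5], 156), ([359.7, 133.5], 164), ([321.1, 134.9], 173), ([382.5, 144.3], 183), ([259.4, 151.4], 188), ([291.9, 157.4], 128), ([257.1, 193.4], 279), ([264.0, 239.8], 284)]
```

The jar lifted with the hand: its lid moved from (291,170) to (292,157), at an opening of 44 mm. I'll look once to judge the grip height.

```bash
python3 -m handwheel '[[[0,0,-0.03,0,0,0],[0,0.02,-0.02,0,0,0],[0,0,0,0,0,0],[0,0,0,0,0,0]]]' - 45; python3 -c "
from h import *
im,K,T=grab('side'); s=status.get_state(); p=s['position'];print(p,s['contact_force'],s['opening'])
for q in ([0,0,-25],[0,0,-54]):
    u=w2p(p+q,K,T)[0]; print(u);cv2.circle(im,tuple(int(round(v)) for v in u),0,(0,255,0),-1)
cv2.imwrite('pics/b6.png',cv2.resize(cv2.convertScaleAbs(im,alpha=1.6,beta=20)[90:210,230:370],None,fx=5,fy=5,interpolation=cv2.INTER_CUBIC))"
```

```text
clock: 6.48
position: [547.9, -130.5, 153.1]
ee_rot: [-3.141, 0.001, 0.001]
contact_force: [-0.0, -0.1, -2.3]
opening: 43.3
[ 547.85966579 -130.2772414   152.98406777] [ 0.58297585  1.05228837 -1.97285991] 43.61531633751809
[293.87750852 150.80024718]
[293.56448957 158.65354283]
```

View pics/b6.png

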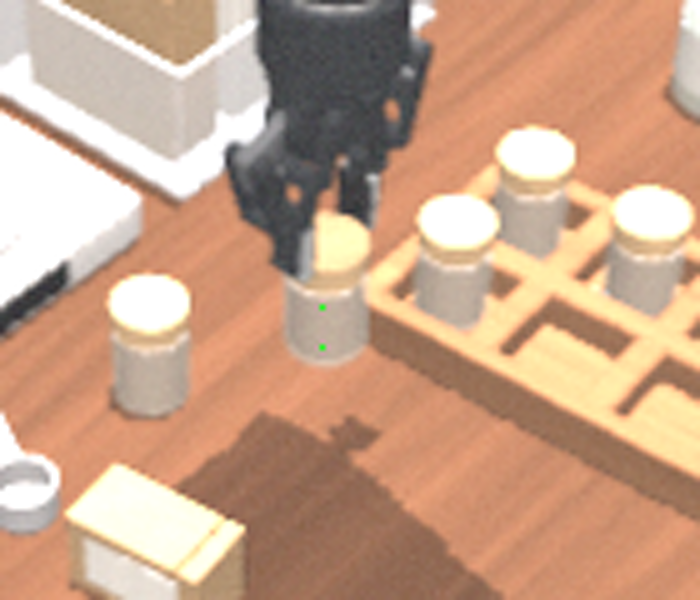

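The grip is on the lid, with the tips about 15 to 20 mm below the jar's top. So the effective fingertips sit close to TCP level. The jar hangs upright and its bottom is where I expected (TCP - 54). Now to the middle empty pocket.

```bash
python3 -m handwheel '[[[-0.021,0.05,0,0,0,0],[-0.021,0.05,0,0,0,0],[-0.021,0.05,0,0,0,0],[0,0,0.015,0,0,0],[0,0,0.015,0,0,0],[0,0,0,0,0,0],[0,0,0,0,0,0]]]'; python3 -c "
from h import *
s=status.get_state(); print(s['position'],s['ee_rot'])
print(lids('side')); im,K,T=grab('side')
print(w2p([s['position']+[0,0,18.]],K,T))"
```

```text
clock: 7.4
position: [486.2, -280.0, 124.1]
ee_rot: [-3.141, 0.0, 0.003]
contact_force: [-0.2, -0.3, -2.2]
opening: 43.4
[ 486.16704756 -279.99203196  124.0969361 ] [-3.14113571e+00  1.79755277e-04  2.63198533e-03]
[([278.8, 62.3], 298), ([253.1, 78.4], 343), ([356.0, 132.5], 243), ([321.1, 135.0], 177), ([382.4, 144.3], 181), ([259.4, 151.4], 187), ([258.4, 192.9], 320), ([264.1, 239.6], 276)]
[[346.13409207 129.38763967]]
```

```bash
python3 -m handwheel '[[[-0.001,0,0.02,0,0,0],[0,0,0.015,0,0,0],[0,0,0.012,0,0,0],[0,0,0.008,0,0,0],[0,0,0,0,0,0],[0,0,0,0,0,0]]]'; python3 -m handwheel '[[[0,0,0.003,0,0,0],[0,0,0,0,0,0]]]'; python3 -c "
from h import *
print(lids('side'))"
```

```text
clock: 8.25
position: [484.9, -281.2, 69.5]
ee_rot: [3.141, -0.001, 0.001]
contact_force: [0.3, 0.5, -1.4]
opening: 43.7
clock: 8.5
position: [484.6, -281.0, 66.1]
ee_rot: [-3.142, -0.0, 0.001]
contact_force: [-0.1, -0.0, -0.4]
opening: 43.8
[([278.8, 62.3], 301), ([253.1, 78.7], 355), ([334.1, 120.5], 86), ([360.8, 133.7], 143), ([321.2, 135.1], 178), ([382.6, 144.3], 181), ([259.3, 151.4], 185), ([258.2, 192.9], 325), ([264.1, 239.6], 280)]
```

```bash
python3 -m handwheel '[[[0,0,0.003,0,0,0],[0,0,0,0,0,0]]]';  python3 -m handwheel '[[[0,0,0,0,0,0],[0,0,0,0,0,0],[0,0,-0.01,0,0,0],[0,0,-0.02,0,0,0],[0,0,-0.05,0,0,0],[0.01,-0.02,-0.04,0,0,0],[0.04,-0.045,0,0,0,0],[0.04,-0.045,0,0,0,0],[0.04,-0.045,0,0,0,0],[0.044,-0.015,0,0,0,0],[0,0,0,0,0,0],[0,0,0,0,0,0]]]' 0.054; python3 -c "
from h import *
print(lids('side'));s=status.get_state(); print(s['position'],s['ee_rot'])
im,K,T=grab('side');print(w2p([[484.8,-280,80]],K,T))"
```

```text
clock: 8.8
position: [484.5, -281.0, 62.9]
ee_rot: [-3.141, 0.0, 0.001]
contact_force: [0.2, 0.5, -2.0]
opening: 43.5
clock: 10.3
position: [658.0, -111.3, 183.4]
ee_rot: [3.141, 0.0, 0.001]
contact_force: [-0.4, -0.5, 0.4]
opening: 54.1
[([283.8, 64.6], 198), ([336.7, 121.4], 154), ([359.7, 133.4], 164), ([321.0, 135.0], 176), ([382.4, 144.3], 183), ([345.2, 146.5], 181), ([259.4, 152.1], 130), ([256.3, 193.9], 235), ([264.1, 239.6], 277)]
[ 657.76106663 -111.67069751  183.4778832 ] [3.14124397e+00 2.80223151e-04 3.01651321e-05]
[[344.05947092 146.38301641]]
```

```bash
python3 -m handwheel '[[[0.001,0,0.03,0,0,0],[0,0,0.04,0,0,0],[0,0,0.035,0,0,0],[0,0,0.02,0,0,0],[0,0,0.012,0,0,0],[0,0,0,0,0,0],[0,0,0,0,0,0]]]' 0.07; python3 -m handwheel '[[[0,0,0,0,0,0],[0,0,0,0,0,0],[0,0,0,0,0,0],[0,0,0,0,0,0]]]' 0.03 45; python3 -m handwheel '[[[0,0,-0.02,0,0,0],[0,0,-0.04,0,0,0],[0,0,-0.045,0,0,0],[-0.04,0.03,0,0,0,0],[-0.05,0.033,0,0,0,0],[-0.05,0.033,0,0,0,0],[-0.05,0.033,0,0,0,0],[-0.045,0.033,0,0,0,0],[-0.02,0.012,0,0,0,0],[0,0,0,0,0,0],[0,0,0,0,0,0]]]'; python3 -c "
from h import *
print(lids('side'));s=status.get_state(); print(s['position'],s['ee_rot'])
im,K,T=grab('side');print(w2p(s['position']+[0,0,26],K,T))"
```

```text
clock: 11.28
position: [660.2, -111.0, 47.4]
ee_rot: [3.141, -0.002, 0.001]
contact_force: [0.6, -0.3, -0.1]
opening: 70.1
clock: 11.78
position: [660.2, -111.0, 47.3]
ee_rot: [3.141, -0.002, 0.001]
contact_force: [-0.6, -0.1, 8.0]
opening: 44.5
clock: 13.15
position: [405.5, -284.8, 152.0]
ee_rot: [3.141, -0.001, 0.002]
contact_force: [0.1, 0.7, -1.9]
opening: 44.5
[([278.8, 62.4], 299), ([253.1, 78.2], 334), ([336.6, 121.4], 157), ([358.8, 133.7], 140), ([381.5, 140.1], 215), ([321.1, 135.0], 174), ([345.2, 146.5], 186), ([258.2, 192.9], 321), ([264.2, 239.5], 272)]
[ 405.62527638 -284.61345176  151.79498666] [ 3.14138546e+00 -1.04479766e-03  2.08254888e-03]
[[373.63960577 131.35230558]]
```

```bash
python3 -m handwheel '[[[-0.001,0,0.03,0,0,0],[0,0,0.03,0,0,0],[0,0,0.018,0,0,0],[0,0,0.01,0,0,0],[0,0,0,0,0,0],[0,0,0,0,0,0]]]'; python3 -m handwheel '[[[0,0,0.004,0,0,0],[0,0,0.003,0,0,0],[0,0,0,0,0,0]]]'; python3 -c "
from h import *
print(lids('side'));im,K,T=grab('side');print(w2p([[404.5,-284.5,80]],K,T))"
```

```text
clock: 14.0
position: [404.2, -285.3, 63.8]
ee_rot: [3.141, -0.001, 0.001]
contact_force: [0.5, 1.1, -1.6]
opening: 44.1
clock: 14.38
position: [403.5, -285.1, 56.0]
ee_rot: [-3.141, 0.0, 0.001]
contact_force: [0.1, 0.3, -1.8]
opening: 44.0
[([278.5, 62.1], 298), ([253.1, 78.4], 337), ([336.8, 121.6], 159), ([358.5, 133.2], 132), ([321.0, 135.0], 176), ([385.3, 145.4], 100), ([345.3, 146.6], 188), ([372.4, 159.3], 82), ([258.3, 192.8], 318), ([264.0, 239.4], 273)]
[[368.42398807 158.53354179]]
```

```bash
python3 -m handwheel '[[[0,0,0.001,0,0,0],[0,0,0,0,0,0],[0,0,-0.01,0,0,0],[0,0,-0.02,0,0,0],[0,0,-0.05,0,0,0],[0.005,-0.01,-0.03,0,0,0],[0.005,-0.055,0,0,0,0],[0.005,-0.055,0,0,0,0],[0.005,-0.055,0,0,0,0],[0.005,-0.055,0,0,0,0],[0.005,-0.055,0,0,0,0],[0.005,-0.055,0,0,0,0],[0.002,-0.054,0,0,0,0],[0,0,0,0,0,0],[0,0,0,0,0,0]]]' 0.054; python3 -c "
from h import *
im,K,T=grab('side')
print(lids('side'));s=status.get_state(); print(s['position'],s['q'])
im,K,T=grab('top');print(lids('top'))
cv2.imwrite('pics/b7.png',cv2.resize(im[100:300,190:450],None,fx=3,fy=3,interpolation=cv2.INTER_CUBIC))"
```

```text
clock: 16.35
position: [440.2, 108.6, 165.5]
ee_rot: [3.141, -0.0, 0.001]
contact_force: [-0.3, 0.2, -0.1]
opening: 54.0
[([336.7, 121.5], 156), ([359.6, 133.6], 170), ([321.2, 135.0], 176), ([382.5, 144.3], 180), ([345.2, 146.4], 180), ([369.2, 159.0], 202), ([264.0, 240.3], 216)]
[440.31666277 107.79060879 165.40265382] [ 0.03238578  0.1595108  -0.44967231  2.12144045  0.09045311  0.87828228
 -2.04160386]
[([390.6, 185.3], 424), ([426.7, 185.3], 447), ([393.5, 222.4], 422), ([427.5, 223.2], 445), ([429.9, 257.8], 452), ([395.2, 259.4], 431)]
```

View pics/b7.png

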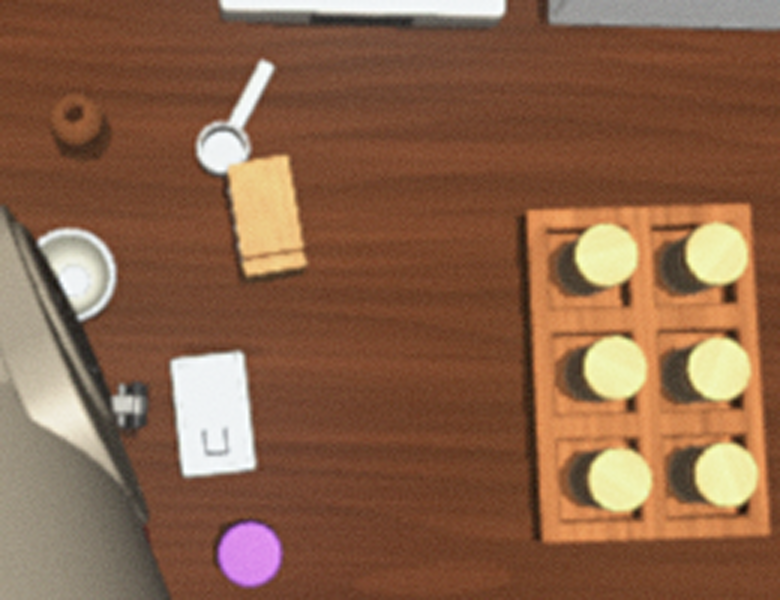

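All six pockets now hold jars: lids at crop (607,255), (716,254), (614,367), (718,369), (619,479) and (726,474). The tea carton has been knocked aside, to about crop (266,217), so I'll re-measure it later. Next I'll take the third spare to the basket.

```bash
python3 -m handwheel '[[[0,0,0.03,0,0,0],[0,0,0.03,0,0,0],[0,0,0.03,0,0,0],[0,0,0.018,0,0,0],[0,0,0.012,0,0,0],[0,0,0,0,0,0],[0,0,0,0,0,0]]]' 0.068; python3 -m handwheel '[[[0,0,0,0,0,0],[0,0,0,0,0,0],[0,0,0,0,0,0],[0,0,0,0,0,0]]]' 0.03 45; python3 -m handwheel '[[[0,0,-0.02,0,0,0],[0,0,-0.04,0,0,0],[0,0,-0.045,0,0,0],[0,-0.045,0,0,0,0],[0,-0.045,0,0,0,0],[0,-0.045,0,0,0,0],[-0.005,-0.045,0,0,0,0],[0,0,0,0,0,0],[0,0,0,0,0,0]]]'; python3 -c "
from h import *
s=status.get_state(); print(s['position'],s['q'],lids('side'))"
```

```text
clock: 17.42
position: [440.7, 108.9, 45.8]
ee_rot: [-3.141, -0.001, 0.001]
contact_force: [-0.1, 0.2, -0.4]
opening: 67.9
clock: 17.92
position: [440.8, 109.0, 46.0]
ee_rot: [-3.142, -0.001, 0.001]
contact_force: [-1.9, -1.7, 11.8]
opening: 44.7
clock: 19.05
position: [435.0, 288.5, 150.2]
ee_rot: [3.141, 0.0, 0.001]
contact_force: [0.4, -0.5, -1.1]
opening: 44.3
[434.98182215 288.53260657 150.16329337] [-0.25185725  0.3058098  -0.53658555  1.99110773  0.19872526  0.89562507
 -2.46272371] [([336.6, 121.6], 161), ([359.8, 133.4], 165), ([321.1, 135.1], 179), ([382.4, 144.3], 181), ([345.3, 146.5], 188), ([369.3, 159.1], 196), ([254.7, 180.2], 299), ([208.7, 264.2], 296)]
```

```bash
python3 -m handwheel '[[[0,0,0.03,0,0,0],[0,0,0.03,0,0,0],[0,0,0.02,0,0,0],[0,0,0.01,0,0,0],[0,0,0.006,0,0,0],[0,0,0,0,0,0],[0,0,0,0,0,0]]]'; python3 -m handwheel '[[[0,0,0,0,0,0],[0,0,0,0,0,0],[0,0,-0.01,0,0,0],[0,0,-0.02,0,0,0],[0,0,-0.05,0,0,0],[0,0.02,-0.03,0,0,0],[0.002,0.055,0,0,0,0],[0.002,0.055,0,0,0,0],[0.002,0.055,0,0,0,0],[0.002,0.055,0,0,0,0],[0.002,0.042,0,0,0,-7.5],[0,0,0,0,0,0],[0,0,0,0,0,0]]]' 0.06; python3 -c "
from h import *
im,K,T=grab('side'); t,K2,T2=grab('top'); s=status.get_state(); print(s['position'],s['ee_rot'])
cv2.imwrite('pics/b8.png',np.hstack([cv2.resize(im[130:370,90:330],(480,480)),cv2.resize(t[100:300,180:330],(360,480))])[:,:800])"
```

```text
clock: 19.98
position: [435.5, 289.1, 54.8]
ee_rot: [-3.141, -0.001, 0.001]
contact_force: [0.2, -0.6, -0.5]
opening: 44.2
clock: 21.6
position: [445.5, 7.4, 164.7]
ee_rot: [-3.141, -0.001, 0.131]
contact_force: [-0.2, 0.2, -0.4]
opening: 60.1
[445.42800821   8.04018233 164.45872203] [-3.14130378e+00 -4.00742944e-04  1.32454327e-01]
```

View pics/b8.png

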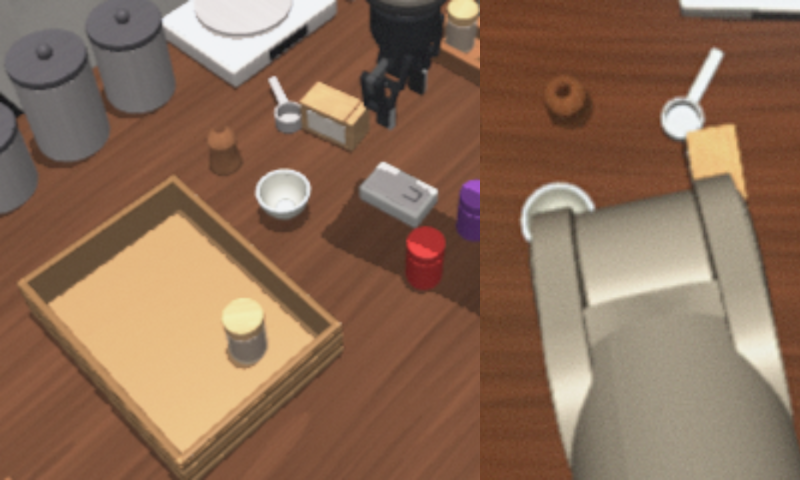

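The side half shows spare 3 standing upright in the basket at (245,330), and the flat tin at (398,192) undisturbed. I'll descend on the tin in careful steps.

```bash
python3 -m handwheel '[[[0.002,0,0.03,0,0,0],[0,0,0.035,0,0,0],[0,0,0.03,0,0,0],[0,0,0.025,0,0,0],[0,0,0.01,0,0,0],[0,0,0,0,0,0],[0,0,0,0,0,0]]]' 0.076;  python3 -c "
from h import *
im,K,T=grab('side'); s=status.get_state(); p=s['position'];print(p)
u=w2p(p+[[0,0,-25],[0,38,0],[0,-38,0]],K,T)
for v in u: cv2.circle(im,tuple(int(round(a)) for a in v),0,(0,255,0),-1)
im=cv2.convertScaleAbs(im,alpha=1.6,beta=20)
cv2.imwrite('pics/b9.png',cv2.resize(im[150:270,230:370],None,fx=5,fy=5,interpolation=cv2.INTER_CUBIC))"
```

```text
clock: 22.58
position: [448.0, 7.5, 35.0]
ee_rot: [3.142, -0.001, 0.132]
contact_force: [0.3, 0.0, -0.7]
opening: 75.7
[447.97622117   7.34299757  35.05609047]
```

View pics/b9.png

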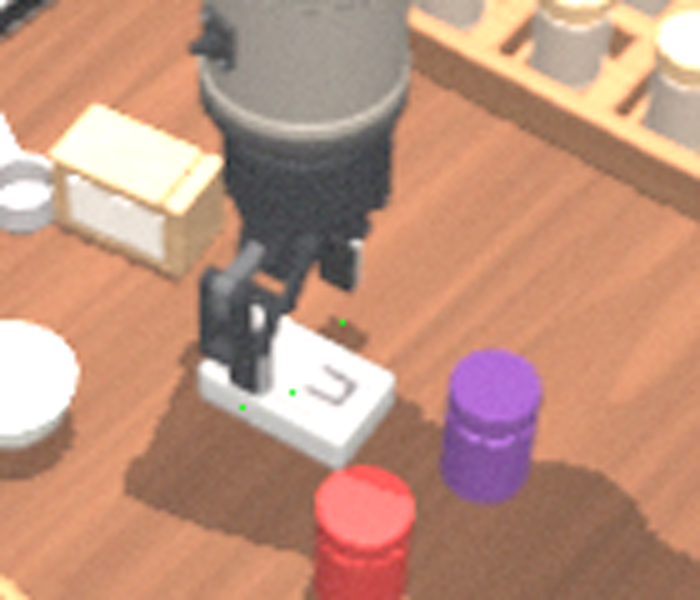

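The tips, at (250,390) and (345,285), are still about 25 to 30 mm above the tin's top, centred across it. I'll lower stepwise with force checks.

```bash
python3 -m handwheel '[[[0,0,0.008,0,0,0],[0,0,0.007,0,0,0],[0,0,0,0,0,0]]]'; python3 -m handwheel '[[[0,0,0.003,0,0,0],[0,0,0.002,0,0,0],[0,0,0,0,0,0]]]'
```

```text
clock: 23.0
position: [446.9, 7.2, 18.6]
ee_rot: [-3.141, 0.001, 0.132]
contact_force: [-0.7, -0.2, 0.1]
opening: 76.0
clock: 23.38
position: [447.3, 7.2, 14.1]
ee_rot: [-3.142, 0.0, 0.132]
contact_force: [-0.3, -0.6, -0.2]
opening: 76.1
```

```bash
python3 -c "
from h import *
import time
im,K,T=grab('side'); s=status.get_state(); print(s['position'],s['contact_force'])
c=cv2.convertScaleAbs(im,alpha=1.6,beta=20)[190:240,260:320]
cv2.imwrite('pics/b10.png',cv2.resize(c,None,fx=10,fy=10,interpolation=cv2.INTER_CUBIC))"
```

```text
[447.3155185    7.2105254   14.14489493] [ 0.23940309 -0.00656381 -0.05029989]
```

View pics/b10.png

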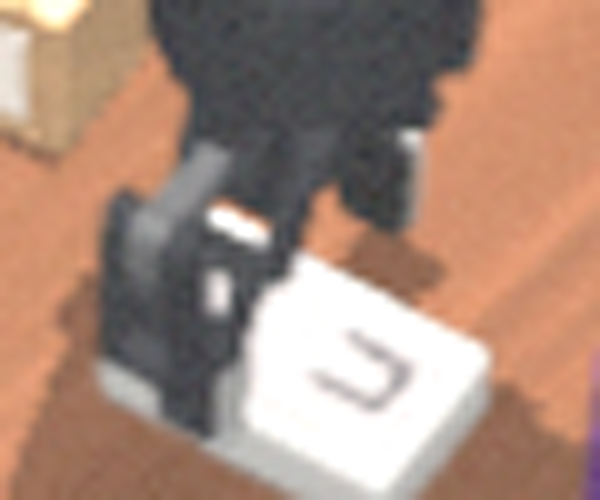

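The left tip at (200,435) reaches down beside the tin's near face. The right tip at (400,230) is just above its shadow on the counter. I'll lower 3 mm more and close.

```bash
python3 -m handwheel '[[[0,0,0.003,0,0,0],[0,0,0,0,0,0]]]'; python3 -m handwheel '[[[0,0,0,0,0,0],[0,0,0,0,0,0],[0,0,0,0,0,0],[0,0,0,0,0,0]]]' 0.03 45;  python3 -m handwheel '[[[0,0,-0.01,0,0,0],[0,0,-0.03,0,0,0],[0,0,-0.03,0,0,0],[0,0,-0.04,0,0,0],[0,0,0,0,0,0],[0,0,0,0,0,0]]]'
```

```text
clock: 23.68
position: [447.2, 7.2, 11.0]
ee_rot: [-3.142, 0.0, 0.132]
contact_force: [0.2, -0.3, -0.1]
opening: 76.0
clock: 24.18
position: [447.4, 7.2, 11.7]
ee_rot: [3.141, -0.0, 0.132]
contact_force: [-3.6, -1.0, 13.7]
opening: 53.1
clock: 24.92
position: [447.1, 7.0, 121.0]
ee_rot: [3.141, -0.0, 0.132]
contact_force: [-0.7, 0.7, -1.6]
opening: 53.2
```

```bash
python3 -m handwheel '[[[0.0195,-0.0484,0,0,0,0],[0.0195,-0.0484,0,0,0,0],[0.0195,-0.0484,0,0,0,0],[0.0195,-0.0484,0,0,0,0],[0.0195,-0.0484,0,0,0,0],[0.0195,-0.0484,0,0,0,0],[0,0,0,0,0,0],[0,0,0,0,0,0]]]'; python3 -m handwheel '[[[0,0,0.03,0,0,0],[0,0,0.03,0,0,0],[0,0,0.02,0,0,0],[0,0,0.012,0,0,0],[0,0,0,0,0,0],[0,0,0,0,0,0]]]'
```

```text
clock: 25.92
position: [524.3, 309.8, 119.6]
ee_rot: [3.14, 0.003, 0.132]
contact_force: [-0.4, -0.2, -1.0]
opening: 53.0
clock: 26.68
position: [525.6, 310.7, 30.0]
ee_rot: [-3.141, -0.001, 0.132]
contact_force: [-0.5, -0.2, -0.6]
opening: 53.0
```

```bash
python3 -c "
from h import *
im,K,T=grab('top')
def f(u): return p2w((np.array(u,float)+.5)/3-.5+[190,100],55,K,T)[:,:2]
P=f([(228,165),(288,156),(305,267),(245,278)]); print(P.round(1),P.mean(0).round(1)); l=P[0]-P[3]+P[1]-P[2]; print(np.degrees(np.arctan2(l[1],l[0])),np.linalg.norm(l)/2)
u=(np.array([[223,148],[266,64]])+.5)/3-.5+[190,100]; print(p2w(u,24,K,T))"
```

```text
[[ 6.308e+02  6.000e-01]
 [ 6.387e+02 -4.390e+01]
 [ 5.557e+02 -5.810e+01]
 [ 5.464e+02 -1.400e+01]] [592.9 -28.9]
9.780508861599326 84.91192890333923
[[650.42212465   5.21320962  24.        ]
 [716.93888423 -26.27655253  24.        ]]
```

```bash
python3 -m handwheel '[[[0,0,0.006,0,0,0],[0,0,0,0,0,0]]]'; python3 -m handwheel '[[[0,0,0,0,0,0],[0,0,0,0,0,0],[0,0,-0.02,0,0,0],[0,0,-0.05,0,0,0],[0,0,-0.05,0,0,0],[0,0.01,-0.02,0,0,0],[0.0035,0.056,0,0,0,0],[0.0035,0.056,0,0,0,0],[0.0035,0.056,0,0,0,0],[0.004,0.056,0,0,0,0],[0.004,0.056,0,0,0,0],[0.004,0.0555,0,0,0,-2.3],[0,0,0,0,0,0],[0,0,0,0,0,0]]]' 0.066; python3 -c "
from h import *
im,K,T=grab('side'); t,K2,T2=grab('top'); s=status.get_state(); print(s['position'],s['ee_rot'])
cv2.imwrite('pics/b11.png',np.hstack([cv2.resize(im[130:370,90:330],(480,480)),cv2.resize(t[130:290,50:150],(300,480))]))"
```

```text
clock: 26.98
position: [525.0, 310.3, 23.0]
ee_rot: [3.141, 0.0, 0.132]
contact_force: [0.4, 0.7, -0.5]
opening: 52.6
clock: 28.72
position: [592.6, -29.0, 163.6]
ee_rot: [-3.141, -0.0, 0.171]
contact_force: [0.0, 1.1, 0.4]
opening: 65.8
[592.63418608 -27.87109644 163.48707333] [-3.14117070e+00 -1.41166847e-04  1.73303275e-01]
```

View pics/b11.png

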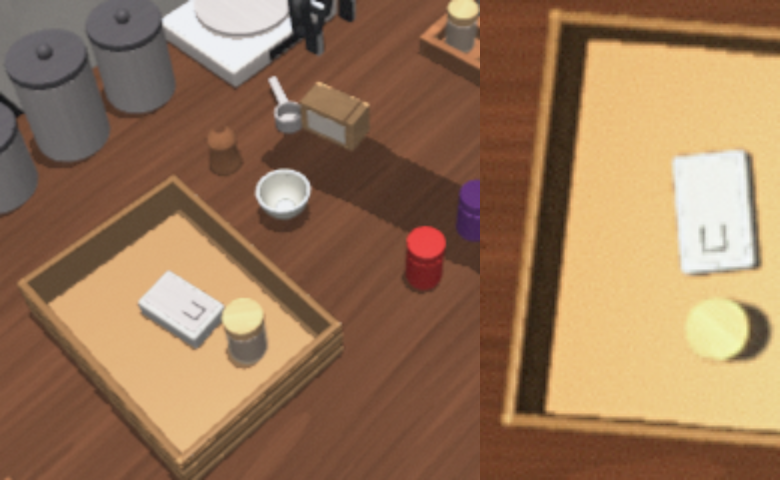

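The basket holds the tin at (182,308) and the jar at (243,330) in the left half. Now the carton. It can rest stably on the tin, which puts its origin about 32 mm up.

```bash
python3 -m handwheel '[[[0,0,0.03,0,0,0],[0,0,0.035,0,0,0],[0,0,0.035,0,0,0],[0,0,0.025,0,0,0],[0,0,0.01,0,0,0],[0,0,0,0,0,0],[0,0,0,0,0,0]]]'; python3 -m handwheel '[[[0,0,0,0,0,0],[0,0,0,0,0,0],[0,0,0,0,0,0],[0,0,0,0,0,0]]]' 0.03 30;  python3 -m handwheel '[[[0,0,-0.01,0,0,0],[0,0,-0.03,0,0,0],[0,0,-0.04,0,0,0],[0,0,-0.04,0,0,0],[0,0,0,0,0,0],[0,0,0,0,0,0]]]'
```

```text
clock: 29.7
position: [593.5, -28.8, 29.3]
ee_rot: [3.141, -0.001, 0.172]
contact_force: [0.3, -0.6, 1.1]
opening: 66.1
clock: 30.2
position: [593.4, -29.1, 29.2]
ee_rot: [3.141, -0.001, 0.172]
contact_force: [-1.3, 0.4, 6.8]
opening: 45.2
clock: 30.95
position: [592.6, -29.3, 148.2]
ee_rot: [3.141, -0.0, 0.172]
contact_force: [-0.0, -0.9, -0.6]
opening: 45.4
```

```bash
python3 -m handwheel '[[[-0.0014,-0.0577,0,0,0,0],[-0.0014,-0.0577,0,0,0,0],[-0.0014,-0.0577,0,0,0,0],[-0.0014,-0.0577,0,0,0,0],[-0.0014,-0.0577,0,0,0,0],[-0.0014,-0.0577,0,0,0,2.3],[0,0,0,0,0,0],[0,0,0,0,0,0]]]'; python3 -m handwheel '[[[0,0,0.03,0,0,0],[0,0,0.03,0,0,0],[0,0,0.015,0,0,0],[0,0,0.005,0,0,0],[0,0,0,0,0,0],[0,0,0,0,0,0]]]'
```

```text
clock: 31.95
position: [524.8, 310.0, 147.0]
ee_rot: [3.141, 0.002, 0.132]
contact_force: [0.1, -0.8, -1.0]
opening: 45.5
clock: 32.7
position: [525.9, 310.8, 69.1]
ee_rot: [-3.141, -0.001, 0.132]
contact_force: [0.2, 0.4, -0.3]
opening: 45.3
```

```bash
python3 -m handwheel '[[[0,0,0.006,0,0,0],[0,0,0,0,0,0]]]'; python3 -m handwheel '[[[0,0,0,0,0,0],[0,0,0,0,0,0],[0,0,-0.02,0,0,0],[0,0,-0.05,0,0,0],[0,0,-0.04,0,0,0],[0.014,0.0532,0,0,0,0],[0.014,0.0532,0,0,0,0],[0.014,0.0532,0,0,0,0],[0.014,0.0532,0,0,0,0],[0.014,0.0532,0,0,0,0],[0.014,0.0532,0,0,0,0],[0,0,0,0,0,7.5],[0,0,0,0,0,7.5],[0,0,0,0,0,0],[0,0,0,0,0,0]]]' 0.06; python3 -c "
from h import *
im,K,T=grab('side'); t,K2,T2=grab('top'); s=status.get_state(); print(s['position'],s['ee_rot'])
print(p2w([[243+1,187]],24,K,T),w2p([[650.4,5.2,24],[716,-27,24]],K,T))
cv2.imwrite('pics/b12.png',np.hstack([cv2.resize(im[130:370,90:330],(480,480)),cv2.resize(t[130:290,50:150],(300,480))]))"
```

```text
clock: 32.95
position: [525.2, 310.4, 61.9]
ee_rot: [3.141, 0.0, 0.132]
contact_force: [0.0, -0.3, -0.3]
opening: 45.2
clock: 34.83
position: [650.7, 5.4, 173.0]
ee_rot: [-3.141, -0.001, -0.127]
contact_force: [-0.8, 0.0, 0.1]
opening: 60.2
[650.58937253   5.30413753 172.58626769] [-3.14141705e+00 -2.96159106e-04 -1.27761473e-01]
[[626.78762564 -12.66299559  24.        ]] [[233.45969102 186.39979267]
 [225.21650017 169.2181146 ]]
```

View pics/b12.png

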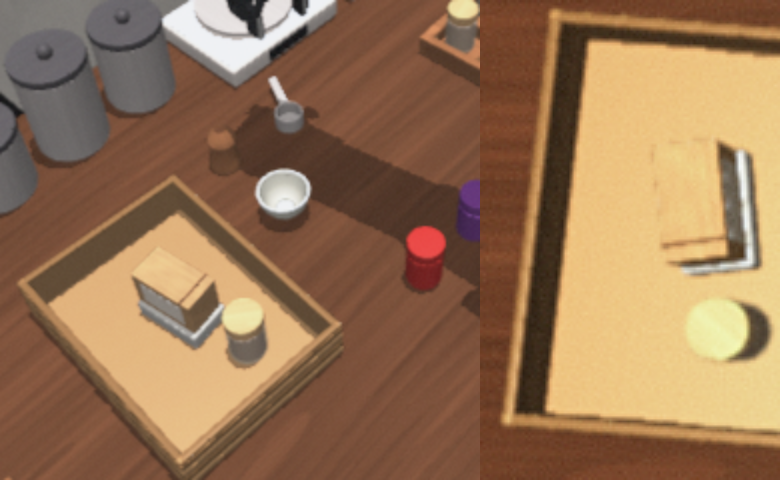

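The carton rests on the tin at (177,285), with the jar beside it. The scoop cup is at (288,108) in the crop, where I predicted it.

```bash
python3 -m handwheel '[[[0,0,0.04,0,0,0],[0,0,0.04,0,0,0],[0,0,0.035,0,0,0],[0,0,0.025,0,0,0],[0,0,0.012,0,0,0],[0,0,0.006,0,0,0],[0,0,0,0,0,0],[0,0,0,0,0,0]]]'; python3 -m handwheel '[[[0,0,0.003,0,0,0],[0,0,0,0,0,0]]]'; python3 -m handwheel '[[[0,0,0,0,0,0],[0,0,0,0,0,0],[0,0,0,0,0,0],[0,0,0,0,0,0]]]' 0.02 30;  python3 -m handwheel '[[[0,0,-0.01,0,0,0],[0,0,-0.03,0,0,0],[0,0,-0.04,0,0,0],[0,0,-0.04,0,0,0],[0,0,0,0,0,0],[0,0,0,0,0,0]]]'
```

```text
clock: 35.92
position: [651.2, 5.2, 15.1]
ee_rot: [-3.141, -0.001, -0.13]
contact_force: [0.4, 0.6, -0.1]
opening: 60.0
clock: 36.17
position: [650.6, 5.1, 11.2]
ee_rot: [-3.142, -0.0, -0.13]
contact_force: [-0.3, 0.1, -0.0]
opening: 59.9
clock: 36.67
position: [650.6, 5.2, 11.5]
ee_rot: [-3.142, -0.0, -0.13]
contact_force: [-1.4, -0.9, 6.1]
opening: 37.4
clock: 37.42
position: [650.4, 5.0, 131.2]
ee_rot: [3.142, -0.0, -0.13]
contact_force: [0.2, 0.3, -1.1]
opening: 37.0
```

```bash
python3 -m handwheel '[[[0,0,0,0,0,-7.5],[0,0,0,0,0,-7.5],[-0.0207,-0.0488,0,0,0,0],[-0.0207,-0.0488,0,0,0,0],[-0.0207,-0.0488,0,0,0,0],[-0.0207,-0.0488,0,0,0,0],[-0.0207,-0.0488,0,0,0,0],[-0.0207,-0.0488,0,0,0,0],[-0.0207,-0.0488,0,0,0,0],[-0.0207,-0.0488,0,0,0,0],[0,0,0,0,0,0],[0,0,0,0,0,0]]]'; python3 -m handwheel '[[[0,0,0.03,0,0,0],[0,0,0.03,0,0,0],[0,0,0.025,0,0,0],[0,0,0.008,0,0,0],[0,0,0,0,0,0],[0,0,0,0,0,0]]]'
```

```text
clock: 38.92
position: [434.8, 369.8, 130.3]
ee_rot: [3.141, 0.001, 0.132]
contact_force: [1.1, -0.3, -0.5]
opening: 37.0
clock: 39.67
position: [435.7, 370.5, 39.1]
ee_rot: [-3.141, -0.001, 0.131]
contact_force: [1.2, -0.3, -0.4]
opening: 37.3
```

Next I'll lower to just above the basket floor, release, retreat and check.

```bash
python3 -m handwheel '[[[0,0,0.01,0,0,0],[0,0,0.006,0,0,0],[0,0,0,0,0,0]]]'; python3 -m handwheel '[[[0,0,0,0,0,0],[0,0,0,0,0,0],[0,0,-0.02,0,0,0],[0,0,-0.05,0,0,0],[0,0,-0.05,0,0,0],[0,0.05,-0.03,0,0,0],[0,0.05,0,0,0,0],[0,0.05,0,0,0,0],[0,0.05,0,0,0,0],[0,0.05,0,0,0,0],[0,0.05,0,0,0,0],[0,0.05,0,0,0,0],[0,0,0,0,0,0],[0,0,0,0,0,0]]]' 0.048; python3 -c "
from h import *
im,K,T=grab('side'); t,K2,T2=grab('top'); s=status.get_state(); print(s['position'],s['contact_force']); print(lids('side'),lids('top'))
cv2.imwrite('pics/b13.png',np.hstack([im[70:370,100:420],cv2.resize(t[120:300,50:470],(480,206))[:0] if 0 else np.vstack([cv2.resize(t[120:300,50:450],None,fx=1.2,fy=1.2),np.zeros((84,480,3),np.uint8)])]))"
```

```text
clock: 40.05
position: [434.8, 370.2, 21.6]
ee_rot: [3.141, 0.001, 0.132]
contact_force: [-0.4, -0.2, -0.1]
opening: 36.8
clock: 41.8
position: [481.2, 23.8, 173.2]
ee_rot: [-3.141, -0.001, 0.132]
contact_force: [0.2, 0.4, -0.1]
opening: 48.0
[481.14099213  24.55493854 172.8368975 ] [ 0.17681392  0.42527917 -0.46111751]
[([336.8, 121.6], 158), ([359.8, 133.4], 165), ([321.1, 134.9], 173), ([382.6, 144.2], 179), ([345.2, 146.7], 189), ([369.3, 158.9], 196)] [([390.9, 185.2], 411), ([426.9, 185.1], 438), ([394.0, 222.5], 408), ([427.9, 223.1], 436), ([430.3, 257.7], 438), ([395.7, 259.4], 414)]
```

View pics/b13.png

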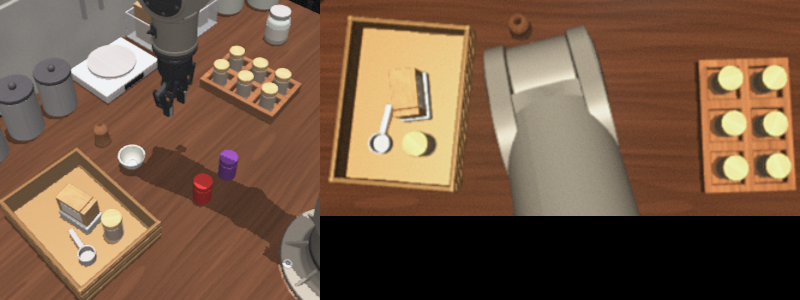

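The final picture shows the scoop at (382,140), the carton on the tin at (410,93) and the jar at (415,143), all in the basket. All six pockets are filled, and the decoys, ramekin and grinder are untouched. A numeric check of the pocket fit, then I'll hand in.

```bash
python3 -c "
from h import *
im,K,T=grab('top'); L=np.array([c for c,a in lids('top') if c[0]>370])
P=p2w(L,80,K,T)[:,:2]; c=np.array([486.3,-318.7]); a=np.radians(2.9); R=np.array([[np.cos(a),-np.sin(a)],[np.sin(a),np.cos(a)]])
print(((P-c)@R).round(1))
job.sign_off()"
```

```text
[[ 80.5  41.5]
 [ 79.3 -38.6]
 [ -0.8  39.1]
 [ -3.5 -35.4]
 [-79.1 -36.7]
 [-80.1  38.5]]
the job is handed in; nothing more can be done
```

The job is done and handed in after about 42 s of robot time; sign-off gives no verdict.

- **Tray:** two spare jars filled the two empty pockets. My last image check put both within about 2 mm of their pocket centres, and all six lids sat where expected. The four jars already there show no movement beyond measurement noise.
- **Basket:** it holds the third spare jar standing, the flat tin with the tea carton resting on it, and the scoop. There was no round tin in this start.
- **Not moved:** the ramekin, the grinder and the red and purple jars looked undisturbed. The ramekin was hidden by the arm in the last top view, but the side view showed it in place.
- **Knocked carton:** the tea carton shifted about 4 to 5 cm partway through. I measured it again before picking it up.
- **Fingertip disagreement:** in the images the fingertips looked about 25 to 30 mm higher than the stated tool geometry predicts. I set grasp heights by eye and with force checks instead, and every grasp held.

At the end the arm was clear of everything, with contact force under 1 N.

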